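# Nest a pipe reducer on the fit-up cone

### The job

Stand the larger of the two tapered steel pipe reducers over the spring-loaded cone of the fit-up stand, wide end down, so that it sits centred and upright on the taper under its own weight. Lower it on gently and let go as soon as it seats: do not wedge it on by pressing the cone down against its spring. Leave the small reducer and the straight pipe coupling where they stand.

Things in the scene. Friction and masses are not known exactly. Their poses are not given: they have to be found in the camera images.
- reducer: The larger tapered pipe reducer: bare steel sleeve, open both ends, standing wide end down, 90 mm high, 0.25 kg. From below: straight collar of 76 mm outer diameter up to 10 mm, taper up to 50 mm, then a straight neck of 50 mm outer diameter up to 90 mm, the place to grip. Wall 3 mm. Origin: centre of its underside; z up along its axis.
- cone_nose (a point): Top centre of the fixed stand's bare metal cone, 142 mm above the bench. Diameter 20 mm at the top, 36 mm 8 mm lower, 66 mm 54 mm lower, then straight; 86 mm flange 78 mm below the top. The large reducer seats on the taper, underside about 69 mm below the nose. The cone is sprung: carries that weight, sinks when pressed (starts at 4 N, 10 mm at 10 N). Base plate 110 mm square, housing 80 mm wide.
- small_reducer: The smaller tapered pipe reducer, bare steel, 60 mm high, 54 mm outer diameter below and 32 mm at its neck, standing wide end down. To be left alone. Origin: centre of its underside, z up.
- coupling: Straight (not tapered) steel pipe coupling, a plain tube 60 mm in outer diameter and 70 mm high, standing on end. To be left alone. Origin: centre of its underside, z up.
There are look-alikes about, which are no part of the job. What is shaped like the part that bears cone_nose but green or purple is not meant.

How it is judged (in metres and radians):
At the end, for the whole second after the job is handed in: The larger reducer stands at rest on the cone: its underside 58 to 78 mm below the nose, its axis within 10 mm of the nose, upright within about 10 degrees, and the cone up (sunk less than 6 mm) (horizontal distance between reducer and cone_nose below 0.01 m and z of reducer in the frame of cone_nose between -0.078 and -0.058 m and angle between reducer's own z axis and vertical below 0.17 rad and distance of cone_nose from where it was at the start of the episode below 0.006 m and linear speed of reducer below 0.02 m/s); the robot touches nothing.
It fails at once if the cone is pressed down more than 10 mm against its spring (distance of cone_nose from where it was at the start of the episode above 0.01 m).
It fails at once if the reducer is dropped onto the cone from more than about 20 mm (horizontal distance between reducer and cone_nose below 0.04 m and contact force between the fingers and reducer below 0.05 N and linear speed of reducer above 0.65 m/s).
It fails at once if the small reducer is moved more than 30 mm (distance of small_reducer from where it was at the start of the episode above 0.03 m).
It fails at once if the coupling is moved more than 30 mm (distance of coupling from where it was at the start of the episode above 0.03 m).
It also fails if it takes over 40 s, if anything falls off the work surface, if the arm or the gripper's body presses on something with over 40 N, if the wrist force passes 120 N, or if a joint passes its speed limit or range.

### The arm

A 7-joint arm with a two-finger parallel gripper is mounted at the origin on the work surface. World frame = base frame: x ahead of the robot, y to its left, z up, the work surface at z = 0. Lengths are in mm, angles in rad, forces in N, time in s.
With the tool pointing down it reaches from about 400 to 875 mm from the base axis. Payload 6.5 kg.
Tool frame: the origin (TCP) lies midway between the tips of the shut fingers; the grasp point (between the pads) lies ctrl.pinch_z behind it (ctrl.pinch_z is the distance from the TCP to the grasp point, in mm); y points along the fingers, x is the direction in which the jaws open and shut, and the axes are right-handed (so a half turn about y gives the same grasp; the last joint's range is limited). The gripper opens to 85 mm and grips with 20 to 120 N. Pads are 22 mm wide; open, the fingers measure 114 mm over their backs; the gripper's body (76 mm by 85 mm) begins 54 mm behind the grasp point. The pads swing forward as they close: fully open they stand 13 mm farther back than shut.
Start: joints at [-1.335, 0.536, -0.004, 1.538, 0.003, 1.067, -0.071], TCP at [193.201, 620.615, 231.29] pointing down, gripper open.
Joint ranges: [-2.7, 2.7], [-0.37, 2.16], [-1.27, 1.26], [0.24, 2.4], [-1.31, 4.45], [0.19, 1.91], [-2.76, 2.76]. Speed limits (rad/s): [2.39, 2.39, 3.14, 3.14, 3.14, 3.14, 3.14].

### API

Orientations are given as a rotation vector (axis times angle).
In Python, from workcell import ctrl gives the robot as it stands.
- The arm moves only by the tool jog_arm, never from a script. Its argument "rows" is a list of rows, each an object of numbers: "wx", "wy", "wz": the turn, a rotation vector about the tool's x, y, z in degrees; "dx", "dy", "dz": the shift along the tool's x, y, z in cm; "gripper": the opening in per cent of the stroke, from 0 (shut) to 100 (fully open). In form: [{"wx": .., "wy": .., "wz": .., "dx": .., "dy": .., "dz": .., "gripper": ..}, ...]. A call has 1 to 20 rows; each row is the pose to reach, as a shift and turn from the pose commanded when the call began, along the tool's axes at that moment; what a row does not reach only later rows make up. A row lasts 1/8 s, in which the tool goes at most 62.5 mm and 10.7 degrees, less where a joint would pass 70% of its speed; a pose out of reach is approached as far as the arm can. A call with a gripper value outside its range is refused whole. The fingers move at their own pace and stop on an object; "force" is the grip in N (left out, the last holds). Time passes only in rows, so rows that repeat a pose let the fingers close. It gives the time, the measured TCP pose, the force and the opening at its end, in the units of the state.
- ctrl.read_state(): the state, without advancing time (a new reading comes with each control period).
- ctrl.get_image(name): name is "scene" or "side" or "wrist"; returns a dict with "frame" (480x640x3 uint8, red, green, blue), "vertical_fov" (degrees; the focal length in pixels is half the picture's height over the tangent of half this angle, whatever the lens; pixels are square), "cx", "cy" (the principal point, pixels), "extrinsics" (4x4, takes a point from world to camera coordinates). Camera axes: x right, y down, z forward; pixel columns grow to the right and rows downward; lengths in mm; the calibration is good to about 2 mm. A picture is of the moment at which its call begins. There is no depth.
- ctrl.hand_in(): hands the job in, once; it reports no verdict.
The state is a dict: "time": time; "joint_pos": joint angles; "qvel": joint speeds; "effort": joint torques, N m; "tool_pos": TCP position; "tool_rot": TCP orientation; "ft_force": force on the tool from outside, world axes, zero at the start; "moment": the same for the moment, N m; "grip_width": finger opening in mm.
Only numpy, scipy, OpenCV 4.12 (cv2) and the standard library are available. Lean on these libraries where they do the work, as an engineer would, in place of code of your own. Each camera call takes 0.05 s, during which the arm holds its last target.

## Working session

There is one attempt and no reset: what is moved stays moved. The work goes in short steps, Python scripts to look and compute and a tool call to move; the robot and the scene stay as the last step left them, time stands still between calls to the robot, and variables do not carry over. Pictures are saved under pics/ and viewed, and the job is handed in when it is done.

Besides the shell and the picture viewer there is one more tool, called after "Request:" as name(argument=value, ...) on one line, values as JSON. jog_arm: Moves the arm, as the interface text tells. Its arguments: {"type":"object","properties":{"rows":{"type":"array","items":{"type":"object","properties":{"wx":{"type":"number"},"wy":{"type":"number"},"wz":{"type":"number"},"dx":{"type":"number"},"dy":{"type":"number"},"dz":{"type":"number"},"gripper":{"type":"number"}}}},"force":{"type":"number"}},"required":["rows"]}

```bash
mkdir -p pics; cat > h.py <<'E'
from workcell import ctrl
import numpy as np, cv2
def grab(n,f):
    d=ctrl.get_image(n); cv2.imwrite('pics/'+f,d['frame'][:,:,::-1]); return d
def ray(d,u,v):
    f=240/np.tan(np.radians(d['vertical_fov'])/2); E=np.array(d['extrinsics'])
    R=E[:3,:3];t=E[:3,3]; c=-R.T@t
    r=R.T@np.array([(u-d['cx'])/f,(v-d['cy'])/f,1]); return c,r/np.linalg.norm(r)
def onz(d,u,v,z):
    c,r=ray(d,u,v); return c+r*(z-c[2])/r[2]
def proj(d,p):
    f=240/np.tan(np.radians(d['vertical_fov'])/2); E=np.array(d['extrinsics'])
    q=E[:3,:3]@np.array(p)+E[:3,3]; return q[0]/q[2]*f+d['cx'],q[1]/q[2]*f+d['cy']
E
python3 - <<'E'
from h import *
import pickle
for n in ['scene','side','wrist']:
    d=grab(n,n+'0.png'); pickle.dump(d,open(n+'0.pkl','wb'))
    print(n,d['vertical_fov'],d['cx'],d['cy'],ray(d,320,240))
print(ctrl.read_state(),ctrl.pinch_z)
E
```

```text
scene 50.04427297024585 316.54254637982206 246.10784048456554 (array([1181.72967746,   -1.49138388,  755.807537  ]), array([-0.64265069,  0.00990005, -0.76609535]))
side 46.79459715303157 317.2106044131705 236.19179034819595 (array([ 173.62429897, -547.58621319,  975.96841707]), array([ 0.39067772,  0.48496722, -0.78241786]))
wrist 64.87064456817296 318.8118652391202 242.59140326111645 (array([129.28702518, 640.68211435, 373.91357672]), array([ 0.24730404, -0.07537861, -0.96600144]))
{'time': 0.15, 'joint_pos': array([-1.33521536,  0.53702956, -0.00439776,  1.5386552 ,  0.00259352,
        1.06727816, -0.07122347]), 'qvel': array([-0.0013966 , -0.00190065, -0.00050425, -0.00350109, -0.00010314,
        0.00190405, -0.00083693]), 'effort': array([ 1.30440203e-03, -5.83783042e+01,  1.04949530e+00, -2.59354162e+01,
        1.24071655e-02,  6.45797612e-03,  8.40137005e-06]), 'tool_pos': array([193.07892141, 620.14888303, 230.58695641]), 'tool_rot': array([-1.33790346, -0.98336097,  0.98506381]), 'ft_force': array([-0.0971384 , -0.73897367, -0.69321054]), 'moment': array([ 0.00529838, -0.00171988, -0.02633014]), 'grip_width': 85.27836120687543} 18.700000000000003
```

View pics/scene0.png

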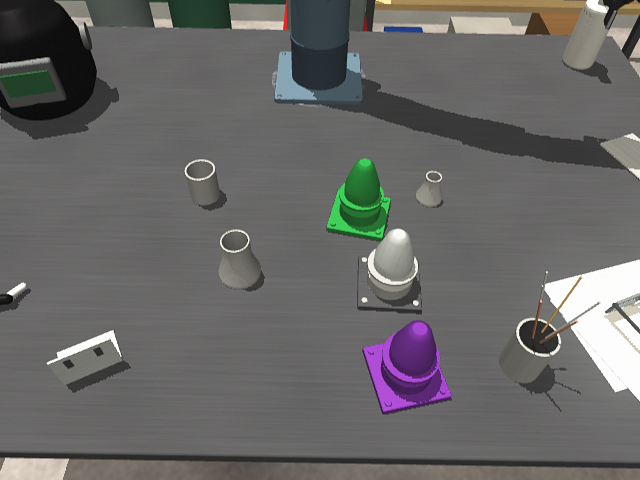

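View pics/side0.png

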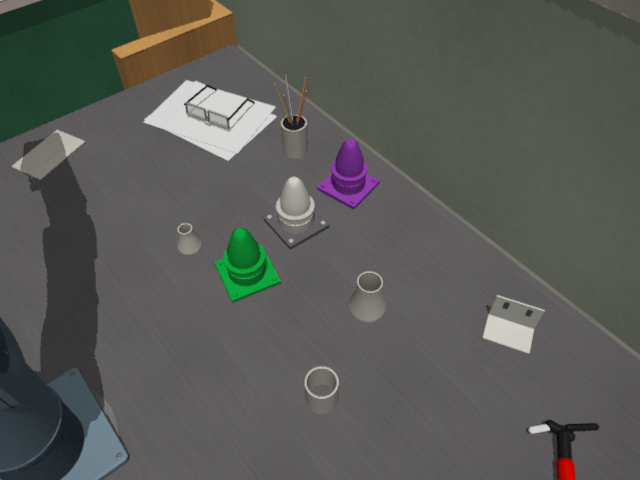

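View pics/wrist0.png

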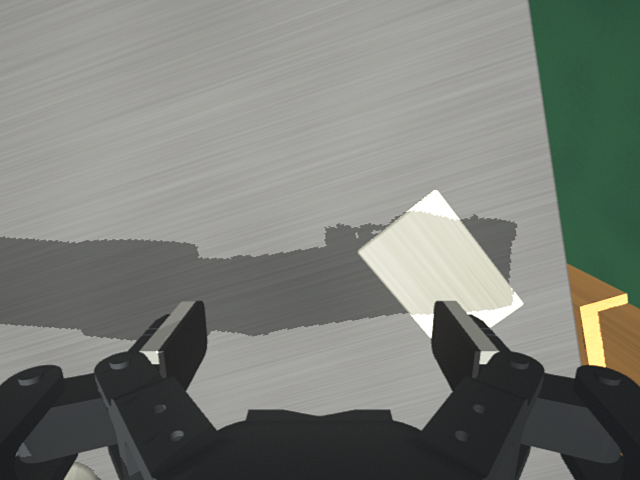

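```bash
python3 - <<'E'
from h import *
from scipy.spatial.transform import Rotation as R
print(R.from_rotvec(ctrl.read_state()['tool_rot']).as_matrix().round(3))
E
```

```text
[[ 0.297 -0.    -0.955]
 [ 0.955 -0.001  0.297]
 [-0.001 -1.    -0.   ]]
```

```bash
python3 - <<'E'
import cv2,numpy as np
s=cv2.imread('pics/scene0.png');t=cv2.imread('pics/side0.png')
a=[cv2.resize(s[220:300,200:280],None,fx=5,fy=5,interpolation=2),cv2.resize(s[220:320,345:435],(400,444),interpolation=2)[:400]]
b=[cv2.resize(t[260:340,330:410],None,fx=5,fy=5,interpolation=2),cv2.resize(t[165:245,255:335],None,fx=5,fy=5,interpolation=2)]
cv2.imwrite('pics/crop_s.png',np.hstack(a));cv2.imwrite('pics/crop_t.png',np.hstack(b))
E
```

```text
(no output)
```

View pics/crop_s.png

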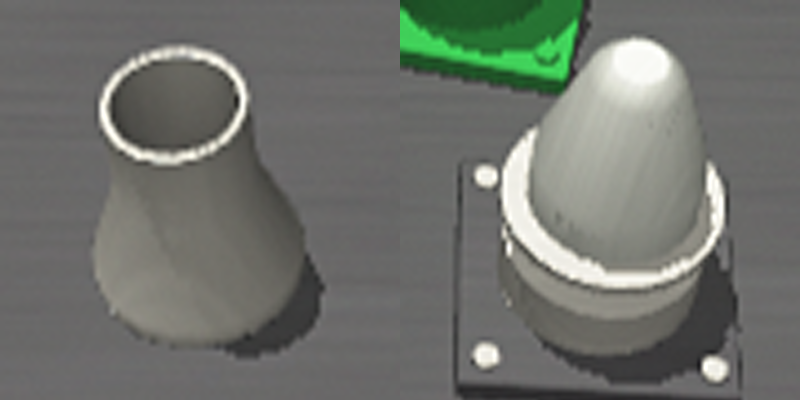

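View pics/crop_t.png

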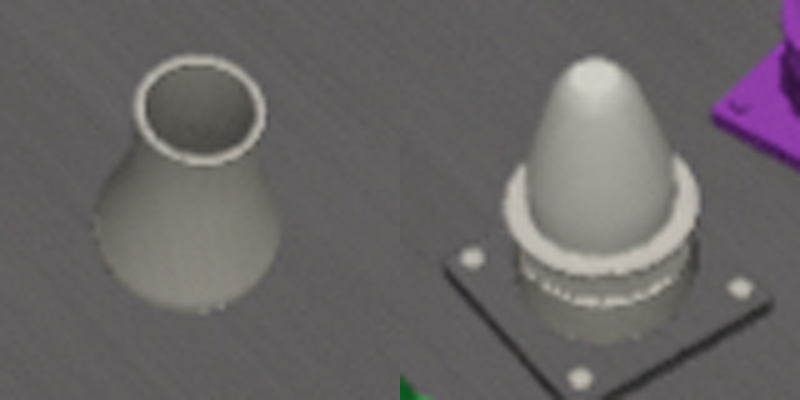

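```bash
cat >> h.py <<'E'
def ell(d,box,thr):
    x0,y0,x1,y1=box
    g=cv2.cvtColor(d['frame'],cv2.COLOR_RGB2GRAY)[y0:y1,x0:x1]
    g=cv2.resize(g,None,fx=4,fy=4,interpolation=cv2.INTER_LINEAR)
    m=(g>thr).astype(np.uint8)
    cs,_=cv2.findContours(m,cv2.RETR_EXTERNAL,cv2.CHAIN_APPROX_NONE)
    c=max(cs,key=cv2.contourArea); c=cv2.convexHull(c) 
    e=cv2.fitEllipse(c)
    return ((e[0][0]+.5)/4-.5+x0,(e[0][1]+.5)/4-.5+y0),(e[1][0]/4,e[1][1]/4),e[2]
def tri(d1,p1,d2,p2):
    c1,r1=ray(d1,*p1);c2,r2=ray(d2,*p2)
    s=np.linalg.lstsq(np.c_[r1,-r2],c2-c1,rcond=None)[0]
    a=c1+s[0]*r1;b=c2+s[1]*r2; return (a+b)/2,np.linalg.norm(a-b)
E
python3 - <<'E'
from h import *
import pickle
S=pickle.load(open('scene0.pkl','rb'));T=pickle.load(open('side0.pkl','rb'))
for nm,bs,bt,z in [('rim',((215,225,255,256),190),((352,268,390,296),160),90),('nose',((388,225,410,243),225),((284,174,306,188),215),142),('flange',((362,240,422,285),222),((352-100,190,398,222),175),64)]:
    try:
        a=ell(S,*bs);b=ell(T,*bt); print(nm,a,b)
        p,e=tri(S,a[0],T,b[0]);print(p,e,onz(S,*a[0],z),onz(T,*b[0],z))
    except Exception as x: print(nm,x)
p,e=tri(S,(399,234.6),T,(294.4,180.4));print('nose hand',p,e,onz(S,399,234.6,142),onz(T,294.4,180.4,142))
E
```

```text
rim ((232.23839569091797, 241.42251586914062), (21.340360641479492, 25.16461944580078), 91.10662078857422) ((358.1485347747803, 280.61730003356934), (2.038713216781616, 7.073818683624268), 2.481217861175537)
[ 617.08269987 -131.47833282   83.76529841] 24.638044245438696 [ 629.81830042 -140.39533438   90.        ] [ 609.60824282 -122.60425578   90.        ]
nose max() iterable argument is empty
flange ((392.01518630981445, 264.3460102081299), (38.15058898925781, 49.387489318847656), 102.53840637207031) ((294.8658218383789, 205.19334411621094), (27.471506118774414, 37.02615737915039), 86.7208023071289)
[649.783262   130.87860893  61.12345174] 1.02173557943919 [652.33472714 129.86696444  64.        ] [648.21860227 129.33031721  64.        ]
nose hand [651.11004606 130.74505098 139.4159071 ] 1.5184865969123604 [652.77376583 130.88420476 142.        ] [649.68922864 127.74502657 142.        ]
```

```bash
python3 - <<'E'
from h import *
import pickle
S=pickle.load(open('scene0.pkl','rb'));T=pickle.load(open('side0.pkl','rb'))
for t1,t2 in [(150,130),(165,140),(180,150)]:
    a=ell(S,(215,225,255,256),t1);b=ell(T,(352,268,390,296),t2); print(a,b)
    p,e=tri(S,a[0],T,b[0]);print(p,e,onz(S,*a[0],90),onz(T,*b[0],90))
a,b=(234.8,240.8),(370,282)
p,e=tri(S,a,T,b);print(p,e,onz(S,*a,90),onz(T,*b,90))
for a,b in [((430,203),(188,250)),((362,210),(246,270))]: print(onz(S,*a,0),onz(T,*b,0))
E
```

```text
((234.20136070251465, 240.5598030090332), (23.419410705566406, 29.997318267822266), 79.02110290527344) ((369.5592269897461, 281.581223487854), (22.060853958129883, 26.242021560668945), 100.13776397705078)
[ 626.13355818 -137.51899078   88.09096642] 0.44999420237379295 [ 627.85446042 -137.31916878   90.        ] [ 625.08352609 -138.18393297   90.        ]
((234.19672966003418, 240.5707130432129), (22.99431037902832, 29.721019744873047), 79.3736343383789) ((369.58534240722656, 281.5859479904175), (21.584678649902344, 25.887359619140625), 99.89508819580078)
[ 626.16245028 -137.53967222   88.08461938] 0.41603748104560917 [ 627.87853011 -137.32423608   90.        ] [ 625.1149462  -138.22385423   90.        ]
((234.19755363464355, 240.58383750915527), (22.689537048339844, 29.463218688964844), 79.41191864013672) ((369.6230010986328, 281.6173610687256), (21.099496841430664, 25.478153228759766), 99.38092803955078)
[ 626.17807269 -137.57897958   88.03951033] 0.33354500072771576 [ 627.90723048 -137.31959906   90.        ] [ 625.12173113 -138.32360458   90.        ]
[ 626.33511845 -137.42778803   87.08004033] 1.3781584104052753 [ 628.35641755 -136.25527452   90.        ] [ 625.08293483 -139.43845061   90.        ]
[443.46845477 232.86465048   0.        ] [416.30719521 221.52634522   0.        ]
[466.66117962  92.47557141   0.        ] [485.24469349  94.57969466   0.        ]
```

```bash
cat >> h.py <<'E'
from scipy.spatial.transform import Rotation as Ro
def rel(tgt,Rt=None):
    s=ctrl.read_state();M=Ro.from_rotvec(s['tool_rot']).as_matrix()
    print('t',s['time'],'pos',s['tool_pos'].round(1),'f',s['ft_force'].round(2),'w',round(s['grip_width'],1),'cm',(M.T@(np.array(tgt)-s['tool_pos'])/10).round(2))
    if Rt is None: Rt=np.array([[1,0,0],[0,0,1],[0,-1,0]]).astype(float)
    print('turn',np.degrees(Ro.from_matrix(M.T@Rt).as_rotvec()).round(2))
E
python3 -c "
from h import *
rel((626.5,-137.7,250))"
```

```text
t 0.15 pos [193.1 620.1 230.6] f [-0.1  -0.74 -0.69] w 85.3 cm [-59.48  -1.85 -63.91]
turn [ 6.000e-02  7.271e+01 -6.000e-02]
```

What could be confused, by scene pixel:
- **Reducer:** the large one is at (235,255), the small one at (430,190) and the coupling at (203,183). The pencil cup at (530,350) is similar in shape.
- **Cone:** bare metal at (395,265), green at (362,195), purple at (413,360).

By the description, the target is the reducer at (235,255). Its rim is at height ≈88 against 90 mm given. The stand is the bare-metal one at (395,265), with its nose at ≈140 against 142 mm given. The crops confirm both choices.

Request:
jog_arm(rows=[{"dy": -3,"dx": -5,"dz": -5,"gripper": 100},{"wy": 72.7,"dx": -59.5,"dy": -1.9,"dz": -63.9,"gripper": 100},{"wy": 72.7,"dx": -59.5,"dy": -1.9,"dz": -63.9,"gripper": 100},{"wy": 72.7,"dx": -59.5,"dy": -1.9,"dz": -63.9,"gripper": 100},{"wy": 72.7,"dx": -59.5,"dy": -1.9,"dz": -63.9,"gripper": 100},{"wy": 72.7,"dx": -59.5,"dy": -1.9,"dz": -63.9,"gripper": 100},{"wy": 72.7,"dx": -59.5,"dy": -1.9,"dz": -63.9,"gripper": 100},{"wy": 72.7,"dx": -59.5,"dy": -1.9,"dz": -63.9,"gripper": 100},{"wy": 72.7,"dx": -59.5,"dy": -1.9,"dz": -63.9,"gripper": 100},{"wy": 72.7,"dx": -59.5,"dy": -1.9,"dz": -63.9,"gripper": 100},{"wy": 72.7,"dx": -59.5,"dy": -1.9,"dz": -63.9,"gripper": 100},{"wy": 72.7,"dx": -59.5,"dy": -1.9,"dz": -63.9,"gripper": 100},{"wy": 72.7,"dx": -59.5,"dy": -1.9,"dz": -63.9,"gripper": 100},{"wy": 72.7,"dx": -59.5,"dy": -1.9,"dz": -63.9,"gripper": 100},{"wy": 72.7,"dx": -59.5,"dy": -1.9,"dz": -63.9,"gripper": 100},{"wy": 72.7,"dx": -59.5,"dy": -1.9,"dz": -63.9,"gripper": 100},{"wy": 72.7,"dx": -59.5,"dy": -1.9,"dz": -63.9,"gripper": 100},{"wy": 72.7,"dx": -59.5,"dy": -1.9,"dz": -63.9,"gripper": 100}])

```text
schema error: expected keys wx, wy, wz, dx, dy, dz, gripper
```

```bash
python3 -c "
from h import *
rel((626.5,-137.7,250))
d=grab('wrist','w1.png');print(proj(d,(626.5,-137.7,90)),proj(d,(626.5,-137.7,0)))
import pickle;pickle.dump(d,open('w1.pkl','wb'))"
```

```text
t 0.15 pos [193.1 620.1 230.6] f [-0.1  -0.74 -0.69] w 85.3 cm [-59.48  -1.85 -63.91]
turn [ 6.000e-02  7.271e+01 -6.000e-02]
(np.float64(-168.0215852083507), np.float64(737.2080736482985)) (np.float64(-90.92682013173322), np.float64(642.5553147912889))
```

View pics/w1.png

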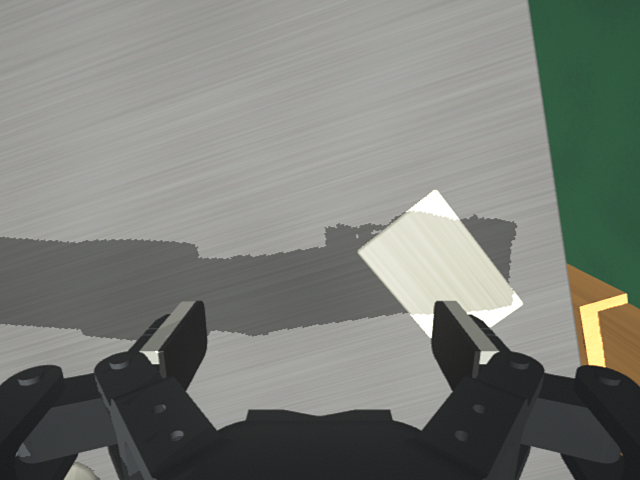

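The call was refused because every key is required, so the arm has not moved. The wrist picture is unchanged.

Request:
jog_arm(rows=[{"wx": 0,"wy": 4,"wz": 0,"dx": -4,"dy": -3,"dz": -4.3,"gripper": 100},{"wx": 0,"wy": 72.7,"wz": 0,"dx": -59.5,"dy": -1.9,"dz": -63.9,"gripper": 100},{"wx": 0,"wy": 72.7,"wz": 0,"dx": -59.5,"dy": -1.9,"dz": -63.9,"gripper": 100},{"wx": 0,"wy": 72.7,"wz": 0,"dx": -59.5,"dy": -1.9,"dz": -63.9,"gripper": 100},{"wx": 0,"wy": 72.7,"wz": 0,"dx": -59.5,"dy": -1.9,"dz": -63.9,"gripper": 100},{"wx": 0,"wy": 72.7,"wz": 0,"dx": -59.5,"dy": -1.9,"dz": -63.9,"gripper": 100},{"wx": 0,"wy": 72.7,"wz": 0,"dx": -59.5,"dy": -1.9,"dz": -63.9,"gripper": 100},{"wx": 0,"wy": 72.7,"wz": 0,"dx": -59.5,"dy": -1.9,"dz": -63.9,"gripper": 100},{"wx": 0,"wy": 72.7,"wz": 0,"dx": -59.5,"dy": -1.9,"dz": -63.9,"gripper": 100},{"wx": 0,"wy": 72.7,"wz": 0,"dx": -59.5,"dy": -1.9,"dz": -63.9,"gripper": 100},{"wx": 0,"wy": 72.7,"wz": 0,"dx": -59.5,"dy": -1.9,"dz": -63.9,"gripper": 100},{"wx": 0,"wy": 72.7,"wz": 0,"dx": -59.5,"dy": -1.9,"dz": -63.9,"gripper": 100},{"wx": 0,"wy": 72.7,"wz": 0,"dx": -59.5,"dy": -1.9,"dz": -63.9,"gripper": 100},{"wx": 0,"wy": 72.7,"wz": 0,"dx": -59.5,"dy": -1.9,"dz": -63.9,"gripper": 100},{"wx": 0,"wy": 72.7,"wz": 0,"dx": -59.5,"dy": -1.9,"dz": -63.9,"gripper": 100},{"wx": 0,"wy": 72.7,"wz": 0,"dx": -59.5,"dy": -1.9,"dz": -63.9,"gripper": 100},{"wx": 0,"wy": 72.7,"wz": 0,"dx": -59.5,"dy": -1.9,"dz": -63.9,"gripper": 100},{"wx": 0,"wy": 72.7,"wz": 0,"dx": -59.5,"dy": -1.9,"dz": -63.9,"gripper": 100}])

```text
time: 2.45
tool_pos: [626.4, -135.6, 250.4]
tool_rot: [-1.57, -0.002, 0.002]
ft_force: [-0.3, 0.5, -0.1]
grip_width: 85.6
```

```bash
python3 -c "
from h import *
rel((626.5,-137.7,250))
d=grab('wrist','w2.png');print(proj(d,(626.5,-137.7,90)),proj(d,(626.5,-137.7,0)))
import pickle;pickle.dump(d,open('w2.pkl','wb'))"
```

```text
t 2.45 pos [ 626.4 -135.6  250.4] f [-0.31  0.46 -0.1 ] w 85.6 cm [ 0.01  0.04 -0.21]
turn [-0.05  0.14  0.01]
(np.float64(318.62037545047), np.float64(226.33520346662164)) (np.float64(318.6323031797283), np.float64(207.331646318298))
```

View pics/w2.png

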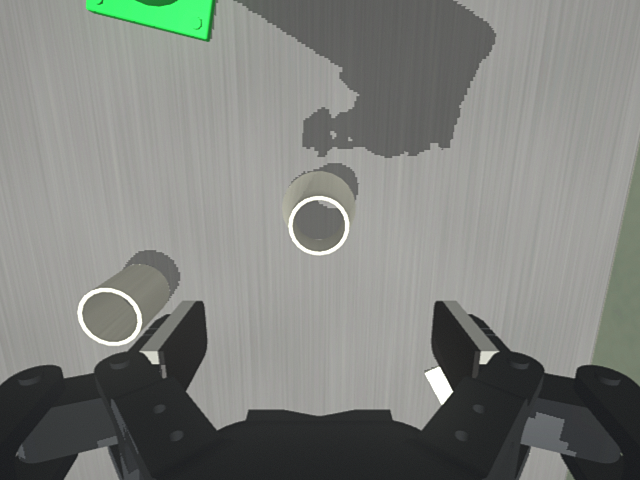

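The reducer's rim is at (319,225) and calibration predicts (318.6,226.3), so the two agree within about 1 mm. The coupling is at (110,317), well clear of the fingers. I'll go down now.

Request:
jog_arm(rows=[{"wx": 0,"wy": 0,"wz": 0,"dx": 0,"dy": 5,"dz": -0.2,"gripper": 100},{"wx": 0,"wy": 0,"wz": 0,"dx": 0,"dy": 9,"dz": -0.2,"gripper": 100},{"wx": 0,"wy": 0,"wz": 0,"dx": 0,"dy": 12,"dz": -0.2,"gripper": 100},{"wx": 0,"wy": 0,"wz": 0,"dx": 0,"dy": 15,"dz": -0.2,"gripper": 100},{"wx": 0,"wy": 0,"wz": 0,"dx": 0,"dy": 17.5,"dz": -0.2,"gripper": 100},{"wx": 0,"wy": 0,"wz": 0,"dx": 0,"dy": 19.8,"dz": -0.2,"gripper": 100},{"wx": 0,"wy": 0,"wz": 0,"dx": 0,"dy": 19.8,"dz": -0.2,"gripper": 100},{"wx": 0,"wy": 0,"wz": 0,"dx": 0,"dy": 19.8,"dz": -0.2,"gripper": 100},{"wx": 0,"wy": 0,"wz": 0,"dx": 0,"dy": 19.8,"dz": -0.2,"gripper": 100}])

```text
time: 3.62
tool_pos: [627.4, -139.7, 53.6]
tool_rot: [-1.571, -0.002, -0.001]
ft_force: [-0.1, -0.1, -0.3]
grip_width: 84.8
```

```bash
python3 -c "
from h import *
rel((626.5,-137.7,52))
d=grab('wrist','w3.png');grab('scene','s3.png')"
```

```text
t 3.625 pos [ 627.4 -139.7   53.6] f [-0.13 -0.05 -0.28] w 84.8 cm [-0.09  0.15  0.2 ]
turn [0.02 0.01 0.12]
```

View pics/w3.png

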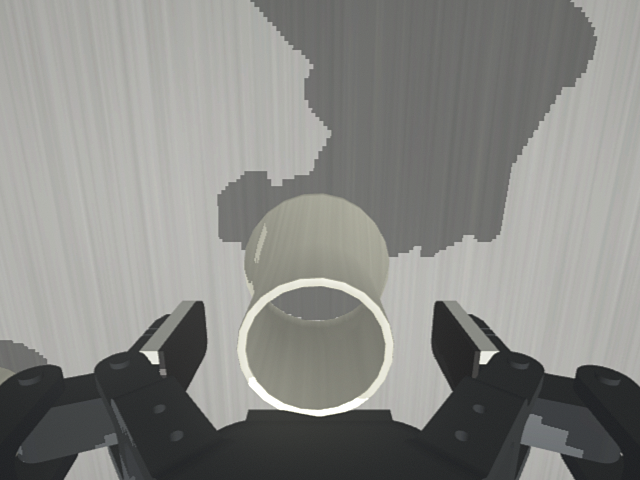

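View pics/s3.png

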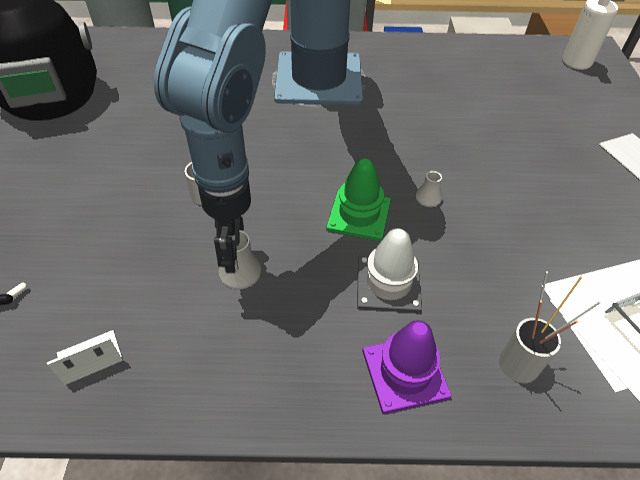

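The reducer's rim, at (316,347), sits between the open pads at (190,340) and (450,340). I'll nudge and close.

Request:
jog_arm(force=35, rows=[{"wx": 0,"wy": 0,"wz": 0,"dx": -0.1,"dy": 0.1,"dz": 0.15,"gripper": 100},{"wx": 0,"wy": 0,"wz": 0,"dx": -0.1,"dy": 0.1,"dz": 0.15,"gripper": 60},{"wx": 0,"wy": 0,"wz": 0,"dx": -0.1,"dy": 0.1,"dz": 0.15,"gripper": 30},{"wx": 0,"wy": 0,"wz": 0,"dx": -0.1,"dy": 0.1,"dz": 0.15,"gripper": 30},{"wx": 0,"wy": 0,"wz": 0,"dx": -0.1,"dy": 0.1,"dz": 0.15,"gripper": 30},{"wx": 0,"wy": 0,"wz": 0,"dx": -0.1,"dy": 0.1,"dz": 0.15,"gripper": 30},{"wx": 0,"wy": 0,"wz": 0,"dx": -0.1,"dy": 0.1,"dz": 0.15,"gripper": 30},{"wx": 0,"wy": 0,"wz": 0,"dx": -0.1,"dy": 0.1,"dz": 0.15,"gripper": 30},{"wx": 0,"wy": 0,"wz": 0,"dx": -0.1,"dy": 0.1,"dz": 0.15,"gripper": 30},{"wx": 0,"wy": 0,"wz": 0,"dx": -0.1,"dy": 0.1,"dz": 0.15,"gripper": 30}])

```text
time: 4.97
tool_pos: [625.7, -138.0, 51.5]
tool_rot: [-1.571, -0.0, -0.0]
ft_force: [0.1, 0.8, 4.7]
grip_width: 49.0
```

```bash
python3 -c "
from h import *
rel((626.5,-137.7,52))
d=grab('wrist','w4.png');grab('scene','s4.png')"
```

```text
t 4.975 pos [ 625.7 -138.    51.5] f [0.09 0.79 4.7 ] w 49.0 cm [ 0.08 -0.05  0.02]
turn [0.   0.01 0.02]
```

View pics/w4.png

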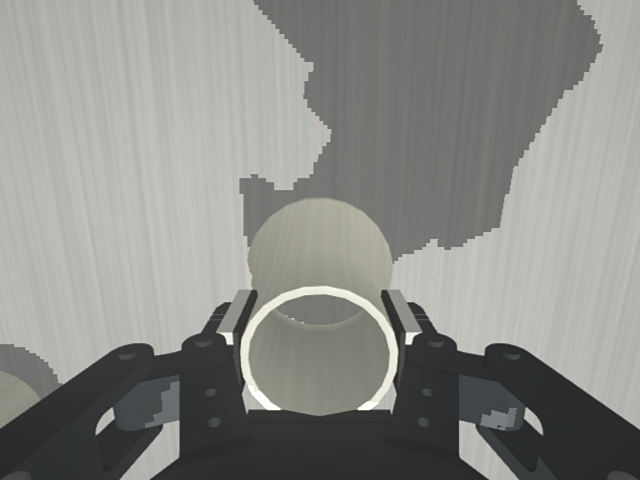

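Grip holds: width 49.0 mm on the 50 mm neck, with rim (319,352) between the pads. I'll lift 190 mm.

Request:
jog_arm(rows=[{"wx": 0,"wy": 0,"wz": 0,"dx": 0,"dy": -1,"dz": 0,"gripper": 30},{"wx": 0,"wy": 0,"wz": 0,"dx": 0,"dy": -3,"dz": 0,"gripper": 30},{"wx": 0,"wy": 0,"wz": 0,"dx": 0,"dy": -6,"dz": 0,"gripper": 30},{"wx": 0,"wy": 0,"wz": 0,"dx": 0,"dy": -9,"dz": 0,"gripper": 30},{"wx": 0,"wy": 0,"wz": 0,"dx": 0,"dy": -12,"dz": 0,"gripper": 30},{"wx": 0,"wy": 0,"wz": 0,"dx": 0,"dy": -15,"dz": 0,"gripper": 30},{"wx": 0,"wy": 0,"wz": 0,"dx": 0,"dy": -18,"dz": 0,"gripper": 30},{"wx": 0,"wy": 0,"wz": 0,"dx": 0,"dy": -19,"dz": 0,"gripper": 30},{"wx": 0,"wy": 0,"wz": 0,"dx": 0,"dy": -19,"dz": 0,"gripper": 30},{"wx": 0,"wy": 0,"wz": 0,"dx": 0,"dy": -19,"dz": 0,"gripper": 30}])

```text
time: 6.32
tool_pos: [624.6, -137.6, 239.9]
tool_rot: [-1.57, 0.002, 0.002]
ft_force: [-0.7, 0.5, -3.4]
grip_width: 49.0
```

```bash
python3 -c "
from h import *
rel((650.5,129.7,242))
d=grab('wrist','w5.png');grab('scene','s5.png')"
```

```text
t 6.325 pos [ 624.6 -137.6  239.9] f [-0.73  0.51 -3.39] w 49.0 cm [ 2.59 -0.2  26.73]
turn [-0.02  0.01 -0.13]
```

View pics/s5.png

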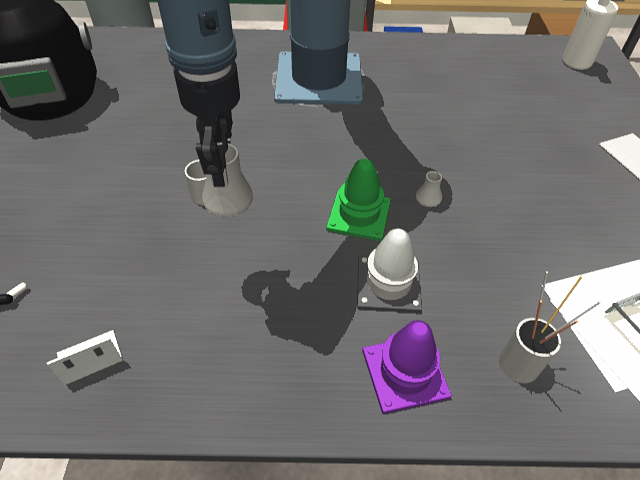

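The reducer is held upright at (222,180), and the force of about −3.4 N matches its weight. I'll carry it over the cone.

Request:
jog_arm(rows=[{"wx": 0,"wy": 0,"wz": 0,"dx": 0.2,"dy": 0,"dz": 2,"gripper": 30},{"wx": 0,"wy": 0,"wz": 0,"dx": 0.5,"dy": 0,"dz": 5,"gripper": 30},{"wx": 0,"wy": 0,"wz": 0,"dx": 0.9,"dy": 0,"dz": 9,"gripper": 30},{"wx": 0,"wy": 0,"wz": 0,"dx": 1.3,"dy": 0,"dz": 13,"gripper": 30},{"wx": 0,"wy": 0,"wz": 0,"dx": 1.7,"dy": 0,"dz": 17,"gripper": 30},{"wx": 0,"wy": 0,"wz": 0,"dx": 2,"dy": 0,"dz": 21,"gripper": 30},{"wx": 0,"wy": 0,"wz": 0,"dx": 2.3,"dy": 0,"dz": 24,"gripper": 30},{"wx": 0,"wy": 0,"wz": 0,"dx": 2.5,"dy": 0,"dz": 26,"gripper": 30},{"wx": 0,"wy": 0,"wz": 0,"dx": 2.5,"dy": 0,"dz": 26.7,"gripper": 30},{"wx": 0,"wy": 0,"wz": 0,"dx": 2.5,"dy": 0,"dz": 26.7,"gripper": 30},{"wx": 0,"wy": 0,"wz": 0,"dx": 2.5,"dy": 0,"dz": 26.7,"gripper": 30},{"wx": 0,"wy": 0,"wz": 0,"dx": 2.5,"dy": 0,"dz": 26.7,"gripper": 30}])

```text
time: 7.92
tool_pos: [650.5, 127.7, 241.4]
tool_rot: [-1.571, 0.001, -0.001]
ft_force: [0.6, 0.5, -2.5]
grip_width: 48.7
```

```bash
python3 -c "
from h import *
import pickle
rel((650.5,129.7,242))
for n in ('scene','side'):
    d=grab(n,n+'6.png');pickle.dump(d,open(n+'6.pkl','wb'))
a=cv2.imread('pics/scene6.png')[120:320,300:500];b=cv2.imread('pics/side6.png')[60:260,190:390]
cv2.imwrite('pics/c6.png',np.hstack([cv2.resize(a,None,fx=2,fy=2,interpolation=2),cv2.resize(b,None,fx=2,fy=2,interpolation=2)]))"
```

```text
t 7.925 pos [650.5 127.7 241.4] f [ 0.61  0.53 -2.54] w 48.7 cm [-0.   -0.06  0.2 ]
turn [ 0.02 -0.1   0.01]
```

View pics/c6.png

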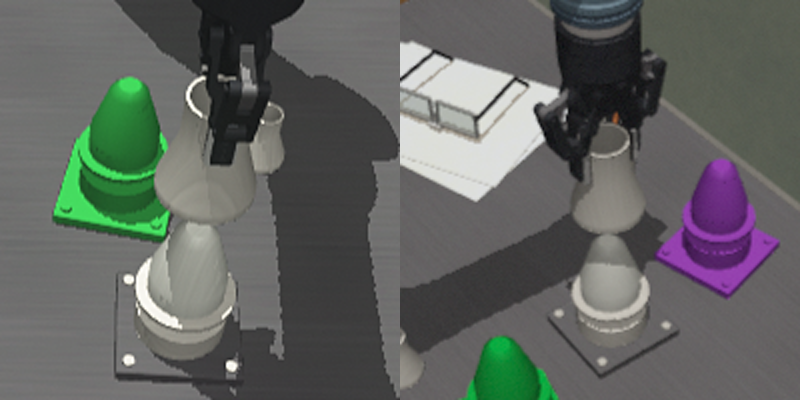

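```bash
python3 -c "
from h import *
import pickle
for n,o in (('scene',(300,120)),('side',(190,60))):
    d=pickle.load(open(n+'6.pkl','rb'))
    for p in [(650.5,127.7,190),(650.5,129.7,142),(650.5,129.7,64)]:
        q=np.array(proj(d,p));print(n,p,q.round(1),((q-o)*2+((0,0) if n=='scene' else (400,0))).round(1))
    c=[]
    for k in np.linspace(0,2*np.pi,60): c.append(proj(d,(650.5+38*np.cos(k),127.7+38*np.sin(k),190)))
    c=np.array(c);q=(c-o)*2+((0,0) if n=='scene' else (400,0));print('bottom circle x',q[:,0].min(),q[:,0].max(),'y',q[:,1].min(),q[:,1].max())
"
```

```text
scene (650.5, 127.7, 190) [401.2 212.7] [202.3 185.4]
scene (650.5, 129.7, 142) [398.1 233.5] [196.2 227. ]
scene (650.5, 129.7, 64) [391.8 263.5] [183.7 287. ]
bottom circle x 151.8357305604154 253.03800255292663 y 149.5482786371905 223.51202206697258
side (650.5, 127.7, 190) [293.8 163.6] [607.5 207.2]
side (650.5, 129.7, 142) [294.1 179.7] [608.3 239.4]
side (650.5, 129.7, 64) [295.6 204.6] [611.2 289.2]
bottom circle x 570.2627860234854 644.8237233925121 y 181.764051551354 233.69181182074556
```

In both views the reducer's lower edge is centred on the nose within about 2 mm. Scene columns are 155–257 against 152–253 predicted, and the nose is at 199 against 196. I'll go down 105 of the 117 mm, then feel for contact.

Request:
jog_arm(rows=[{"wx": 0,"wy": 0,"wz": 0,"dx": 0,"dy": 1,"dz": 0.05,"gripper": 30},{"wx": 0,"wy": 0,"wz": 0,"dx": 0,"dy": 2,"dz": 0.05,"gripper": 30},{"wx": 0,"wy": 0,"wz": 0,"dx": 0,"dy": 3,"dz": 0.05,"gripper": 30},{"wx": 0,"wy": 0,"wz": 0,"dx": 0,"dy": 4,"dz": 0.05,"gripper": 30},{"wx": 0,"wy": 0,"wz": 0,"dx": 0,"dy": 5,"dz": 0.05,"gripper": 30},{"wx": 0,"wy": 0,"wz": 0,"dx": 0,"dy": 6,"dz": 0.05,"gripper": 30},{"wx": 0,"wy": 0,"wz": 0,"dx": 0,"dy": 7,"dz": 0.05,"gripper": 30},{"wx": 0,"wy": 0,"wz": 0,"dx": 0,"dy": 7.5,"dz": 0.05,"gripper": 30},{"wx": 0,"wy": 0,"wz": 0,"dx": 0,"dy": 7.5,"dz": 0.05,"gripper": 30},{"wx": 0,"wy": 0,"wz": 0,"dx": 0,"dy": 7.5,"dz": 0.05,"gripper": 30},{"wx": 0,"wy": 0,"wz": 0,"dx": 0,"dy": 7.5,"dz": 0.05,"gripper": 30}])

```text
time: 9.4
tool_pos: [650.7, 129.6, 166.8]
tool_rot: [-1.571, -0.001, -0.0]
ft_force: [-0.3, 0.2, -2.4]
grip_width: 48.9
```

```bash
python3 -c "
from h import *
rel((650.5,129.7,124.5))
for n in ('scene','side'):
    d=grab(n,n+'7.png')
a=cv2.imread('pics/scene7.png')[120:320,300:500];b=cv2.imread('pics/side7.png')[60:260,190:390]
cv2.imwrite('pics/c7.png',np.hstack([cv2.resize(a,None,fx=2,fy=2,interpolation=2),cv2.resize(b,None,fx=2,fy=2,interpolation=2)]))"
```

```text
t 9.4 pos [650.7 129.6 166.8] f [-0.33  0.2  -2.39] w 48.9 cm [-0.03  4.23  0.  ]
turn [-0.01  0.01  0.05]
```

View pics/c7.png

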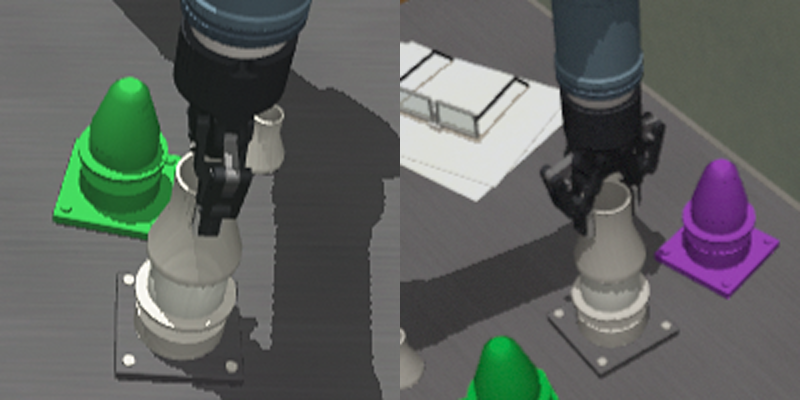

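I went down 75 mm rather than 105, as a first stage. The reducer surrounds the cone with no contact and is centred in both views. Next is another 33 mm.

Request:
jog_arm(rows=[{"wx": 0,"wy": 0,"wz": 0,"dx": 0,"dy": 0.6,"dz": 0,"gripper": 30},{"wx": 0,"wy": 0,"wz": 0,"dx": 0,"dy": 1.2,"dz": 0,"gripper": 30},{"wx": 0,"wy": 0,"wz": 0,"dx": 0,"dy": 1.8,"dz": 0,"gripper": 30},{"wx": 0,"wy": 0,"wz": 0,"dx": 0,"dy": 2.4,"dz": 0,"gripper": 30},{"wx": 0,"wy": 0,"wz": 0,"dx": 0,"dy": 2.8,"dz": 0,"gripper": 30},{"wx": 0,"wy": 0,"wz": 0,"dx": 0,"dy": 3.1,"dz": 0,"gripper": 30},{"wx": 0,"wy": 0,"wz": 0,"dx": 0,"dy": 3.3,"dz": 0,"gripper": 30},{"wx": 0,"wy": 0,"wz": 0,"dx": 0,"dy": 3.3,"dz": 0,"gripper": 30},{"wx": 0,"wy": 0,"wz": 0,"dx": 0,"dy": 3.3,"dz": 0,"gripper": 30}])

```text
time: 10.62
tool_pos: [650.6, 129.6, 133.5]
tool_rot: [-1.571, -0.0, -0.0]
ft_force: [0.7, 0.4, -2.7]
grip_width: 49.0
```

```bash
python3 -c "
from h import *
rel((650.5,129.7,124.5))
"
```

```text
t 10.625 pos [650.6 129.6 133.5] f [ 0.67  0.38 -2.7 ] w 49.0 cm [-0.01  0.9   0.01]
turn [-0.    0.01  0.02]
```

Request:
jog_arm(rows=[{"wx": 0,"wy": 0,"wz": 0,"dx": 0,"dy": 0.2,"dz": 0,"gripper": 30},{"wx": 0,"wy": 0,"wz": 0,"dx": 0,"dy": 0.4,"dz": 0,"gripper": 30},{"wx": 0,"wy": 0,"wz": 0,"dx": 0,"dy": 0.5,"dz": 0,"gripper": 30},{"wx": 0,"wy": 0,"wz": 0,"dx": 0,"dy": 0.5,"dz": 0,"gripper": 30},{"wx": 0,"wy": 0,"wz": 0,"dx": 0,"dy": 0.5,"dz": 0,"gripper": 30}])

```text
time: 11.25
tool_pos: [650.5, 129.6, 128.3]
tool_rot: [-1.571, -0.0, 0.0]
ft_force: [-0.1, 0.4, -1.7]
grip_width: 49.2
```

Request:
jog_arm(rows=[{"wx": 0,"wy": 0,"wz": 0,"dx": 0,"dy": 0.1,"dz": 0,"gripper": 30},{"wx": 0,"wy": 0,"wz": 0,"dx": 0,"dy": 0.2,"dz": 0,"gripper": 30},{"wx": 0,"wy": 0,"wz": 0,"dx": 0,"dy": 0.2,"dz": 0,"gripper": 30},{"wx": 0,"wy": 0,"wz": 0,"dx": 0,"dy": 0.2,"dz": 0,"gripper": 30}])

```text
time: 11.75
tool_pos: [650.0, 129.6, 126.2]
tool_rot: [-1.571, 0.001, 0.001]
ft_force: [-2.9, 0.0, -1.2]
grip_width: 49.2
```

The force of −2.9 N in x shows the taper touching on one side. I'll give way 1.5 mm in −x and continue in 1 mm steps.

Request:
jog_arm(rows=[{"wx": 0,"wy": 0,"wz": 0,"dx": -0.15,"dy": 0,"dz": 0,"gripper": 30},{"wx": 0,"wy": 0,"wz": 0,"dx": -0.15,"dy": 0.1,"dz": 0,"gripper": 30},{"wx": 0,"wy": 0,"wz": 0,"dx": -0.15,"dy": 0.1,"dz": 0,"gripper": 30},{"wx": 0,"wy": 0,"wz": 0,"dx": -0.15,"dy": 0.1,"dz": 0,"gripper": 30}])

```text
time: 12.25
tool_pos: [649.3, 129.8, 125.4]
tool_rot: [-1.571, -0.001, -0.0]
ft_force: [0.7, 0.3, -2.2]
grip_width: 48.8
```

```bash
python3 -c "
from h import *
rel((650.5,129.7,124.5))
print(ctrl.read_state()['moment'])
for n in ('scene','side'):
    d=grab(n,n+'8.png')
a=cv2.imread('pics/scene8.png')[170:320,320:470];b=cv2.imread('pics/side8.png')[110:260,220:370]
cv2.imwrite('pics/c8.png',np.hstack([cv2.resize(a,(400,400),interpolation=2),cv2.resize(b,(400,400),interpolation=2)]))"
```

```text
t 12.25 pos [649.3 129.8 125.4] f [ 0.72  0.29 -2.22] w 48.8 cm [ 0.12  0.09 -0.01]
turn [-0.02  0.02  0.04]
[ 0.20210546 -0.12373404  0.02959895]
```

View pics/c8.png

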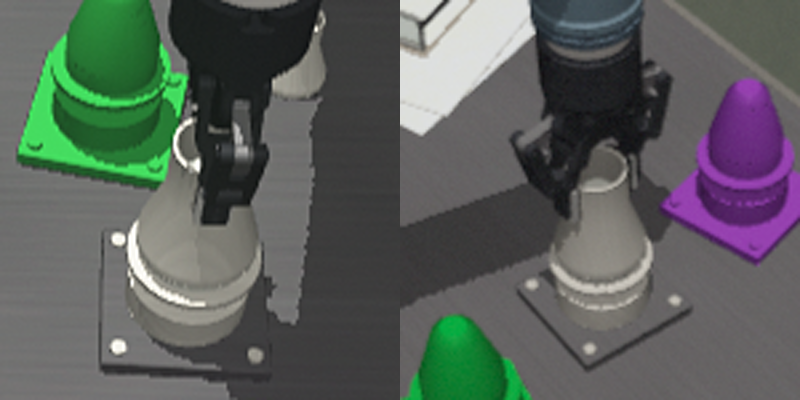

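Almost down: the collar is just above the flange and the side force is gone. I'll continue in 1 mm steps.

Request:
jog_arm(rows=[{"wx": 0,"wy": 0,"wz": 0,"dx": 0,"dy": 0.1,"dz": 0,"gripper": 30},{"wx": 0,"wy": 0,"wz": 0,"dx": 0,"dy": 0.1,"dz": 0,"gripper": 30},{"wx": 0,"wy": 0,"wz": 0,"dx": 0,"dy": 0.1,"dz": 0,"gripper": 30}])

```text
time: 12.72
tool_pos: [649.3, 129.9, 124.6]
tool_rot: [-1.57, -0.001, -0.0]
ft_force: [0.9, 1.0, 0.3]
grip_width: 49.3
```

Request:
jog_arm(rows=[{"wx": 0,"wy": 0,"wz": 0,"dx": 0,"dy": 0.1,"dz": 0,"gripper": 30},{"wx": 0,"wy": 0,"wz": 0,"dx": 0,"dy": 0.1,"dz": 0,"gripper": 30},{"wx": 0,"wy": 0,"wz": 0,"dx": 0,"dy": 0.1,"dz": 0,"gripper": 30}])

```text
time: 13.1
tool_pos: [649.3, 129.9, 123.6]
tool_rot: [-1.57, -0.001, -0.0]
ft_force: [1.1, 2.7, 1.6]
grip_width: 48.8
```

The vertical force rose from −2.5 to +1.6 N, about 4 N on the cone, and the underside is at about 72 mm, so it is seated. I'll ease the side load and open gradually.

Request:
jog_arm(force=20, rows=[{"wx": 0,"wy": 0,"wz": 0,"dx": 0.05,"dy": 0,"dz": 0.1,"gripper": 30},{"wx": 0,"wy": 0,"wz": 0,"dx": 0.05,"dy": 0,"dz": 0.1,"gripper": 55},{"wx": 0,"wy": 0,"wz": 0,"dx": 0.05,"dy": 0,"dz": 0.1,"gripper": 60},{"wx": 0,"wy": 0,"wz": 0,"dx": 0.05,"dy": 0,"dz": 0.1,"gripper": 65},{"wx": 0,"wy": 0,"wz": 0,"dx": 0.05,"dy": 0,"dz": 0.1,"gripper": 75},{"wx": 0,"wy": 0,"wz": 0,"dx": 0.05,"dy": 0,"dz": 0.1,"gripper": 90},{"wx": 0,"wy": 0,"wz": 0,"dx": 0.05,"dy": 0,"dz": 0.1,"gripper": 100},{"wx": 0,"wy": 0,"wz": 0,"dx": 0.05,"dy": 0,"dz": 0.1,"gripper": 100},{"wx": 0,"wy": 0,"wz": 0,"dx": 0.05,"dy": 0,"dz": 0.1,"gripper": 100},{"wx": 0,"wy": 0,"wz": 0,"dx": 0.05,"dy": 0,"dz": 0.1,"gripper": 100}])

```text
time: 14.35
tool_pos: [649.4, 130.6, 123.3]
tool_rot: [-1.571, -0.0, 0.0]
ft_force: [1.0, 0.2, -0.3]
grip_width: 85.4
```

```bash
python3 -c "
from h import *
rel((650.5,129.7,124.5))
for n in ('scene','side'):
    d=grab(n,n+'9.png')
grab('wrist','w9.png')
w=cv2.imread('pics/w9.png')
a=cv2.imread('pics/scene9.png')[170:320,320:470];b=cv2.imread('pics/side9.png')[110:260,220:370]
cv2.imwrite('pics/c9.png',np.hstack([cv2.resize(a,(300,300),interpolation=2),cv2.resize(b,(300,300),interpolation=2),cv2.resize(w,(200,300))[:]]))"
```

```text
t 14.35 pos [649.4 130.6 123.3] f [ 1.02  0.23 -0.33] w 85.4 cm [ 0.11 -0.12 -0.09]
turn [-0.    0.01  0.  ]
```

View pics/c9.png

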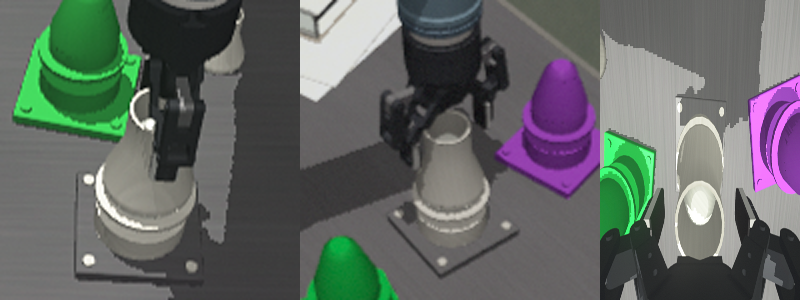

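View pics/w9.png

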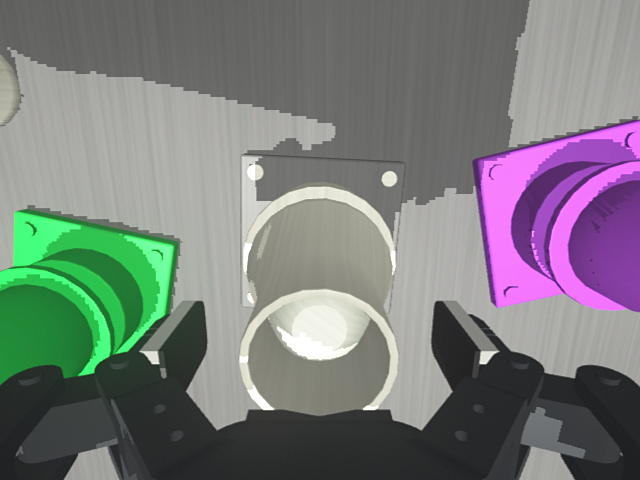

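The fingers are open and clear. The reducer stands on the cone with its rim at (320,352) and the nose inside at (320,325). I'll retreat straight up.

Request:
jog_arm(rows=[{"wx": 0,"wy": 0,"wz": 0,"dx": 0,"dy": -1,"dz": 0,"gripper": 100},{"wx": 0,"wy": 0,"wz": 0,"dx": 0,"dy": -3,"dz": 0,"gripper": 100},{"wx": 0,"wy": 0,"wz": 0,"dx": 0,"dy": -6,"dz": 0,"gripper": 100},{"wx": 0,"wy": 0,"wz": 0,"dx": 0,"dy": -10,"dz": 0,"gripper": 100},{"wx": 0,"wy": 0,"wz": 0,"dx": 0,"dy": -14,"dz": 0,"gripper": 100},{"wx": 0,"wy": 0,"wz": 0,"dx": 0,"dy": -18,"dz": 0,"gripper": 100},{"wx": 0,"wy": 0,"wz": 0,"dx": 0,"dy": -20,"dz": 0,"gripper": 100},{"wx": 0,"wy": 0,"wz": 0,"dx": 0,"dy": -20,"dz": 0,"gripper": 100},{"wx": 0,"wy": 0,"wz": 0,"dx": 0,"dy": -20,"dz": 0,"gripper": 100},{"wx": 0,"wy": 0,"wz": 0,"dx": 0,"dy": -20,"dz": 0,"gripper": 100}])

```text
time: 15.75
tool_pos: [648.8, 130.6, 322.1]
tool_rot: [-1.571, 0.001, 0.002]
ft_force: [0.4, 0.4, 0.0]
grip_width: 85.5
```

```bash
python3 -c "
from h import *
import pickle
rel((650.5,129.7,324.5))
D={}
for n in ('scene','side'):
    D[n]=grab(n,n+'10.png');pickle.dump(D[n],open(n+'10.pkl','wb'))
    print(n,np.round(proj(D[n],(650.5,129.7,163)),1))
a=cv2.imread('pics/scene10.png')[190:320,330:460];b=cv2.imread('pics/side10.png')[130:260,230:360]
cv2.imwrite('pics/c10.png',np.hstack([cv2.resize(a,(400,400),interpolation=2),cv2.resize(b,(400,400),interpolation=2)]))"
```

```text
t 15.75 pos [648.8 130.6 322.1] f [0.35 0.43 0.03] w 85.5 cm [ 0.17 -0.24 -0.09]
turn [ 0.03  0.01 -0.12]
scene [400.  224.6]
side [293.7 172.6]
```

View pics/c10.png

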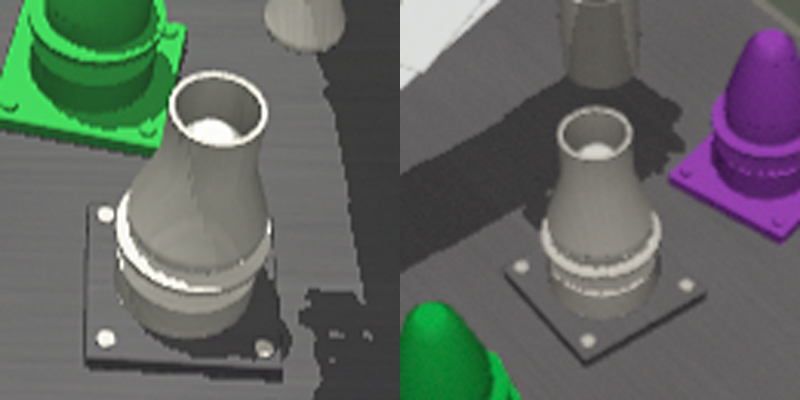

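View pics/scene10.png

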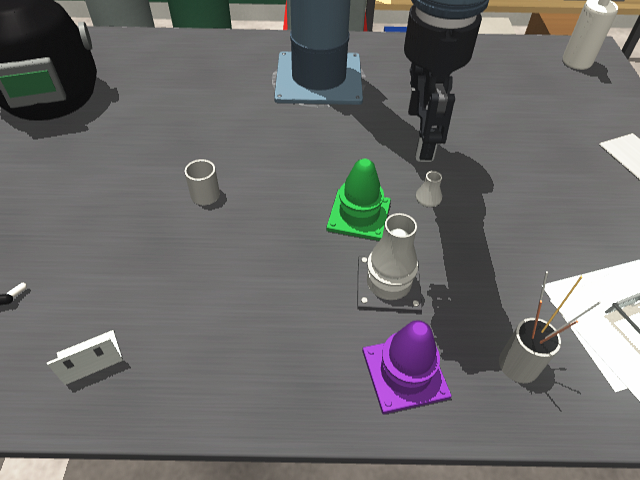

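The rim is at (400.9,224.8) in scene and (293.4,173.6) in side. A centred, seated reducer would put it at (400,224.6) and (293.7,172.6), so it is within about 1 mm. The small reducer at (430,190) and the coupling at (203,183) have not moved.

```bash
python3 -c "
from h import *
S=__import__('pickle').load(open('scene10.pkl','rb'));T=__import__('pickle').load(open('side10.pkl','rb'))
print(tri(S,(400.9,224.8),T,(293.4,173.6)))
print(ctrl.hand_in())"
```

```text
(array([649.42602968, 130.76341514, 160.67844851]), np.float64(1.8619473208377924))
the job is handed in; nothing more can be done
None
```

The large reducer is standing on the bare-metal cone, wide end down, and I've handed the job in at about 16 s. The hand-in reports no verdict.

- **What I did:** I gripped the reducer by its neck and carried it over the cone. I lowered it in 1–2 mm steps at the end and let go at first seating, with about 4 N on the cone.
- **Side contact:** The taper touched on one side during the descent (−2.9 N in x), so I moved 1.5 mm in −x. I also eased a smaller side load (2.7 N in y) just before letting go.
- **Last checks:**
  - **Position:** the rim triangulates to (649.4, 130.8, 160.7) mm against the nose I measured at (650.5, 129.7), so it is off centre by about 1.5 mm. The two camera rays miss each other by 1.9 mm, which is within the calibration.
  - **Seating:** the underside is about 71 mm above the bench, so about 71 mm below the nose. The reducer looks upright in both views, and that depth fits the cone being up; I measured neither the tilt nor the sink.
  - **Surroundings:** the gripper is about 150 mm clear with no contact force. The small reducer and the coupling show no movement in the scene picture.
- **Failed or different from plan:** The first move call was refused for missing keys, and the arm did not move. The first descent stage was 75 mm instead of the 105 mm I announced. No check contradicted the result.

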